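Air the bread cabinet: move its door stay to the last hole

TASK

The door of the small bread cabinet is held ajar by a flat steel stay that lies with one of its holes over a pin on the cabinet's top. Open the door wider: press the stay's thumb cup down so that its holes rise off the pin, push the door outward with it, and let the last hole, the one farthest from the cup, drop fully over the pin so that the stay lies flat again. Leave the jam jar, tumbler, soap bottle, pasta jar and medicine carton where they are.

Things in the scene. Friction and masses are not known exactly. Their poses are not given: they have to be found in the camera images.
- cabinet: light-wood bread cabinet fixed to the table, 140 deep, 240 wide, 130 mm high (flat top at z = 0.130). Origin: centre of its underside; x points from front to back, y along its width, z up. A glazed door, 220 long, 16 thick, 12 to 126 mm above the table, opens at its front (-x); the door's upright hinge line is at x = -0.080, y = +0.110 in this frame
- door (a joint): opening of the door, rad: 0 shut (door along the cabinet's -y from its hinge), growing to 1.25 as the free edge swings out to the front. In the cabinet's frame the stay's pivot is at (-0.080 - 0.160 sin a, 0.110 - 0.160 cos a). 0.25 at the start. Stiff (0.18 N m); it stays where it is left
- swivel (a joint): turn of the stay about the upright axis of its pivot on the door's top edge, rad. In the cabinet's frame the stay points, from pivot to holes, at the angle (swivel - door) from +x, counter-clockwise from above. 0.40 at the start; turns easily
- stay (a joint): tilt of the stay, rad: 0 level, growing to 0.45 as the cup is pressed down and the holes rise; the end hole clears the pin from 0.07, the first hole from 0.16. It falls back to 0 by its weight once released, or to 0.035 or more if it comes to rest on top of the pin. Pressing takes about 2 N
- pivot (a point): the stay's pivot on top of the door, at mid thickness (z about 0.1375). The stay is a flat steel bar, 30 wide, 5 mm thick, underside at z = 0.135 when level, with four round holes 14 mm wide at 70, 100, 130 and 160 mm from the pivot; it ends 193 mm from it in a round weight 12 mm high. On the other side of the pivot it carries the thumb cup
- cup (a point): centre of the floor of the thumb cup, an open round steel dish 70 mm from the pivot, away from the holes; floor at z about 0.136 when level, inside 42 mm across at the floor and 62 at the rim, rim 21 mm above the floor. A closed pair of fingers fits in; pressed down and moved sideways it pushes stay and door along
- end_hole (a point): centre of the last hole of the stay, 160 mm from the pivot, the one farthest from the cup, at mid thickness
- pin_tip (a point): tip of the upright steel pin on the cabinet's top, z = 0.1455; 9 mm thick, tapered at the tip, 5.5 mm above the level bar. It sits in one of three places 30 mm apart on a dark strip; flat screw heads 3 mm high fill the other two. At the start the first, second or third hole of the stay lies over it
- jam_jar: jam jar with a gold lid, 66 mm across, 100 mm high, standing on the cabinet's top beside the stay; origin at the centre of its underside; loose, to be left alone
- tumbler: clear glass tumbler, 64 mm across, 84 mm high, standing on the table just beyond where the opened door will come to stand, near its hinge side; origin at the centre of its underside; loose, to be left alone
- medicine: white and blue medicine carton, 52x106x34 mm, lying flat in front of the cabinet; origin at the centre of its underside; loose, to be left alone
- pasta: glass jar of pasta, 92 mm across, 167 mm high, standing behind the cabinet; origin at the centre of its underside; loose, to be left alone
- soap: green dish-soap bottle, 51x86x235 mm, the tallest thing near the work, standing on the table in front of the cabinet, about 0.15 m beyond the cup's way; origin at the centre of its underside; loose, to be left alone

How it is judged:
On the way:
1. the stay is lifted clear of the pin (value of joint stay above 0.07 rad), for 0.2 s.
At the end, for the whole second after the job is handed in: the last hole of the stay is over the pin (hole centre within 5 mm of the pin's axis), the stay lies level (tilt under 0.02 rad) and the door is at rest (horizontal distance between end_hole and pin_tip below 0.005 m and value of joint stay below 0.02 rad and velocity of joint door below 0.02 rad/s); the robot touches nothing.
It fails at once if the jam jar is moved more than 25 mm or tipped (distance of jam_jar from where it was at the start of the episode above 0.025 m or angle between jam_jar's own z axis and vertical above 0.3 rad).
It fails at once if the tumbler is moved more than 25 mm or tipped (distance of tumbler from where it was at the start of the episode above 0.025 m or angle between tumbler's own z axis and vertical above 0.3 rad).
It fails at once if the soap bottle is moved more than 25 mm or tipped (distance of soap from where it was at the start of the episode above 0.025 m or angle between soap's own z axis and vertical above 0.3 rad).
It fails at once if the pasta jar is moved more than 25 mm or tipped (distance of pasta from where it was at the start of the episode above 0.025 m or angle between pasta's own z axis and vertical above 0.3 rad).
It fails at once if the medicine carton is moved more than 25 mm or tipped (distance of medicine from where it was at the start of the episode above 0.025 m or angle between medicine's own z axis and vertical above 0.3 rad).
It also fails if it takes over 42 s, if anything falls off the work surface, if the arm or the gripper's body presses on something with over 40 N, if the wrist force passes 120 N, or if a joint passes its speed limit or range.

ROBOT

A 6-joint arm with a two-finger parallel gripper is mounted at the origin on the work surface; the furniture and walls round the work are solid. World frame = base frame: x ahead of the robot, y to its left, z up, the work surface at z = 0. Lengths are in m, angles in rad, forces in N, time in s.
With the tool pointing down it reaches from about 0.325 to 0.925 m from the base axis. Payload 3.1 kg.
Tool frame: the origin (TCP) lies midway between the tips of the shut fingers; the grasp point (between the pads) lies 19 mm behind it; z points along the fingers, y is the line along which they close (so a half turn about z gives the same grasp; the last joint's range is limited). The gripper opens to 85 mm and grips with 20 to 120 N. Pads are 22 mm wide; open, the fingers measure 114 mm over their backs; the gripper's body (76 mm by 85 mm) begins 54 mm behind the grasp point. The pads swing forward as they close: fully open they stand 13 mm farther back than shut.
Start: joints at [1.095, 0.217, 1.613, -0, 1.311, -0.112], TCP at [0.222, 0.584, 0.231] pointing down, gripper open.
Joint ranges: [-2.75, 2.75], [-0.78, 2.1], [0.31, 2.55], [-1.13, 4.27], [0.13, 2.63], [-2.58, 2.58]. Speed limits (rad/s): [2.79, 2.79, 3.14, 3.14, 3.14, 3.14].

INTERFACE

Orientations are given as a unit quaternion [w, x, y, z].
In Python, from bench import manip gives the robot as it stands. The module is installed in compiled form; this text tells all that it offers.
- The arm moves only by the tool apply_moves, never from a script. Its argument "deltas" is a list that holds one entry, the list of rows, each a list of 7 numbers: the turn, a rotation vector about the tool's x, y, z in rad, then the shift along the tool's x, y, z in m, then the opening, from 0 (shut) to 1 (fully open). A call has exactly 10 rows; each row shifts and turns the commanded pose from where the row before left it, along the tool's axes as they then stand; what a row does not reach is not made up. A row lasts 1/10 s, in which the tool goes at most 50 mm and 8.59 degrees, less where a joint would pass 70% of its speed; a pose out of reach is approached as far as the arm can. A call is refused whole if a number of a shift passes 0.05 or a number of a turn 0.15, either way. A call with a gripper value outside its range is refused whole. The fingers move at their own pace and stop on an object; the grip force is fixed at half the most. Time passes only in rows, so rows that do not move let the fingers close, or fill a call up. It gives the time, the measured TCP pose, the force, the opening and the grip force at its end, in the units of the state.
- manip.state(): the state, without advancing time (a new reading comes with each control period).
- manip.capture(name): name is "scene" or "top" or "wrist"; returns the picture (420x560x3 uint8, blue, green, red); there is no depth.
- manip.calibration(name): a dict with "fx", "fy", "cx", "cy" (pixels), "world_from_camera" (4x4, takes a point from camera to world coordinates); the wrist camera has in their place "hand_eye" (4x4, takes a point from camera to tool coordinates, whose origin is the TCP and whose axes are the flange's). Camera axes: x right, y down, z forward; pixel columns grow to the right and rows downward; lengths in m; the calibration is good to about 2 mm. A picture is of the moment at which its call begins: read the wrist's pose just before it. calibration takes no time and is no camera call.
- manip.job_done(): hands the job in; it is judged then, once.
The state is a dict: "time_s": time; "joint_positions": joint angles; "qvel": joint speeds; "effort": joint torques, N m; "eef_pos": TCP position; "tool_rot": TCP orientation; "contact_force": force on the tool from outside, world axes, zero at the start; "moment": the same for the moment, N m; "grip_width": opening from 0.0 (shut) to 1.0 (fully open); "grip_force": force on a finger pad.
Only numpy, scipy, OpenCV 4.12 (cv2) and the standard library are available. Lean on these libraries where they do the work, as an engineer would, in place of code of your own. Each camera call takes 0.05 s, during which the arm holds its last target. There are 200 camera calls.

## Working session

There is one attempt and no reset: what is moved stays moved. The work goes in short steps, Python scripts to look and compute and a tool call to move; the robot and the scene stay as the last step left them, time stands still between calls to the robot, and variables do not carry over. Pictures are saved under pics/ and viewed, at most 10 in all, crops included, and the job is handed in when it is done.

Besides the shell and the picture viewer there is one more tool, called as name([rows], argument=value, ...), one row to a line, values as JSON. apply_moves: Moves the arm, as the interface text tells. Its arguments: {"type":"object","properties":{"deltas":{"type":"array"}},"required":["deltas"]}

```bash
mkdir -p pics
python3 - <<'E'
from bench import manip
import cv2,numpy as np
np.set_printoptions(precision=4,suppress=True)
s=manip.state();print(s['time_s'],s['eef_pos'],s['tool_rot'])
for n in("scene","top","wrist"):
    cv2.imwrite(f"pics/{n}0.png",manip.capture(n));c=manip.calibration(n);print(n,c)
E
```

```text
0.0 [0.222  0.5834 0.23  ] [-0.0004  0.1809  0.9835 -0.0011]
scene {'fx': 400.713766119388, 'fy': 400.713766119388, 'cx': 277.1877731823595, 'cy': 216.02507600576257, 'world_from_camera': array([[ 0.8746, -0.3461,  0.3395,  0.1452],
       [-0.4846, -0.604 ,  0.6328, -0.6492],
       [-0.0139, -0.718 , -0.696 ,  0.8499],
       [ 0.    ,  0.    ,  0.    ,  1.    ]])}
top {'fx': 434.9979435829721, 'fy': 434.9979435829721, 'cx': 271.9202177446761, 'cy': 209.61148691361836, 'world_from_camera': array([[ 0.0221, -0.9945,  0.1022,  0.3681],
       [-0.9996, -0.0239, -0.016 ,  0.0696],
       [ 0.0184, -0.1018, -0.9946,  1.1435],
       [ 0.    ,  0.    ,  0.    ,  1.    ]])}
wrist {'fx': 296.8384146604643, 'fy': 296.8384146604643, 'cx': 279.48806868222204, 'cy': 212.08009208535083, 'hand_eye': array([[-0.0001, -0.9585, -0.2851,  0.0735],
       [ 1.    , -0.    , -0.0004, -0.0005],
       [ 0.0004, -0.2851,  0.9585, -0.1422],
       [ 0.    ,  0.    ,  0.    ,  1.    ]])}
```

View pics/top0.png

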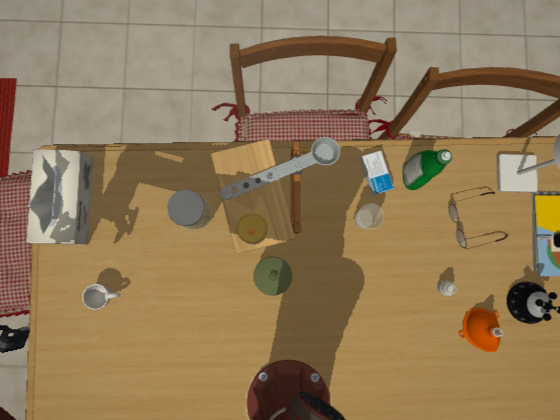

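View pics/scene0.png

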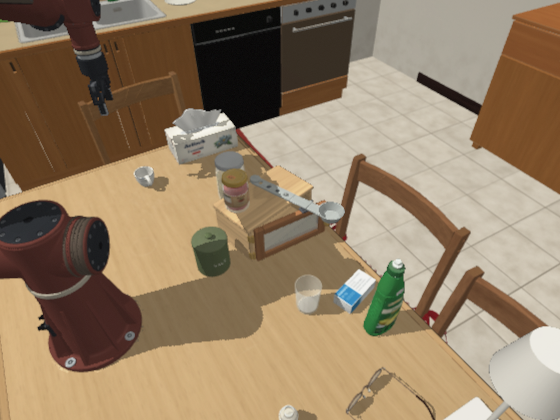

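The top view shows the cabinet at about (252,195), the stay from (225,192) to the cup at (325,151), the door at column 297 and the jam jar at (252,229). The tumbler is at (369,216), the carton at (377,172) and the soap at (427,170).

Run:
```python
import cv2,numpy as np
a=cv2.imread('pics/top0.png')[130:255,205:355];b=cv2.imread('pics/scene0.png')[150:270,205:355]
cv2.imwrite('pics/c0.png',cv2.resize(a,None,fx=5,fy=4.8,interpolation=cv2.INTER_CUBIC)[:600])
cv2.imwrite('pics/c1.png',cv2.resize(b,None,fx=5,fy=5,interpolation=cv2.INTER_CUBIC))
```

```text
(no output)
```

View pics/c0.png

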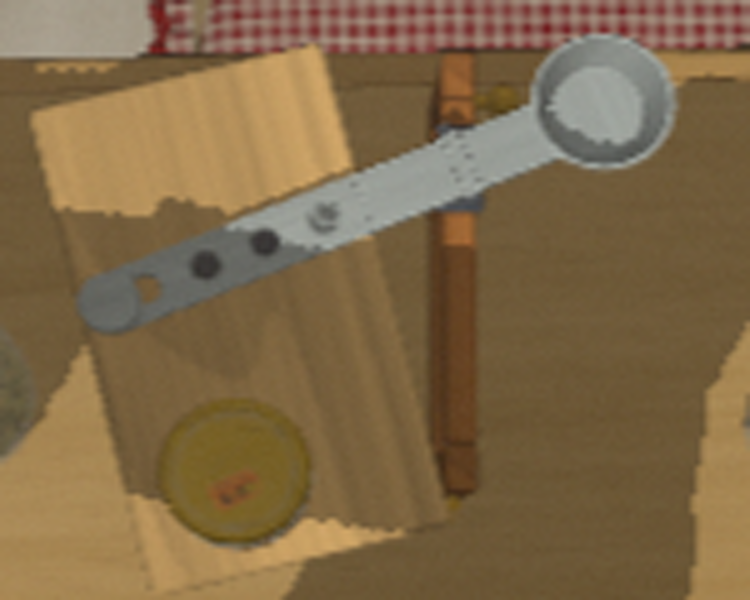

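View pics/c1.png

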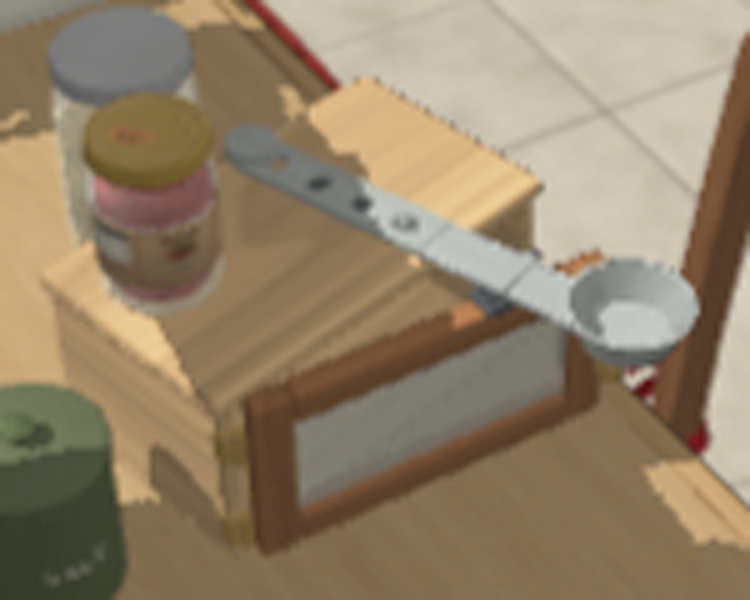

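The stay's first hole lies over the pin: top crop (323,217), scene crop (405,222). Next I'll triangulate.

```bash
cat > h.py <<'E'
from bench import manip
import numpy as np
from scipy.optimize import least_squares,brentq
np.set_printoptions(precision=4,suppress=True)
def ray(n,p):
    c=manip.calibration(n);T=c['world_from_camera']
    d=T[:3,:3]@[(p[0]-c['cx'])/c['fx'],(p[1]-c['cy'])/c['fy'],1]
    return T[:3,3],d/np.linalg.norm(d)
def tri(p,q):
    (o1,d1),(o2,d2)=ray('top',p),ray('scene',q)
    t=np.linalg.lstsq(np.c_[d1,-d2],o2-o1,rcond=None)[0]
    a,b=o1+t[0]*d1,o2+t[1]*d2
    return (a+b)/2,np.linalg.norm(a-b)
def plane(n,p,z):
    o,d=ray(n,p);return o+d*(z-o[2])/d[2]
T=lambda u,v:(205+u/5-.4,130+v/4.8-.4)
S=lambda u,v:(205+u/5-.4,150+v/5-.4)
E
cat > m.py <<'E'
from h import *
P={'pin':((323,215),(405,220),.1455),'h2':((264,242),(362,203),.14),'h3':((205,265),(320,183),.14),'h4':((147,289),(277,160),.14),
'cuprim':((603,101),(634,312),.157),'cFB':((32,113),(370,78),.13),'cFF':((318,45),(542,185),.13),'cNF':((445,520),(225,415),.13),'cNB':((155,590),(45,275),.13),'hingeend':((460,490),(262,400),.126),
'jarlid':((236,472),(148,135),.23)}
W={}
for k,(a,b,z) in P.items():
    w,e=tri(T(*a),S(*b));W[k]=(plane('top',T(*a),z)+plane('scene',S(*b),z))/2
    print(k,w,'gap %.4f'%e,'top@z',plane('top',T(*a),z)[:2],'scene@z',plane('scene',S(*b),z)[:2])
C={'cFB':(.07,-.12),'cFF':(-.07,-.12),'cNF':(-.07,.12),'cNB':(.07,.12)}
def tw(p,c):
    x,y,t=p;return np.array([x+c[0]*np.cos(t)-c[1]*np.sin(t),y+c[0]*np.sin(t)+c[1]*np.cos(t)])
f=lambda p:np.concatenate([tw(p,C[k])-W[k][:2] for k in C])
r=least_squares(f,[.5,.05,1.7]);print('cab',r.x,f(r.x))
p=r.x;piv=lambda a:np.array([-.08-.16*np.sin(a),.11-.16*np.cos(a)])
def cl(w):
    d=w[:2]-p[:2];c,s=np.cos(p[2]),np.sin(p[2]);return np.array([c*d[0]+s*d[1],-s*d[0]+c*d[1]])
for k in W:print(k,'local',cl(W[k]))
print('pivot local',piv(.25),'predicted h4',piv(.25)+.16*np.array([np.cos(.15),np.sin(.15)]))
print('pred pin',piv(.25)+.07*np.array([np.cos(.15),np.sin(.15)]),'cup',piv(.25)-.07*np.array([np.cos(.15),np.sin(.15)]))
pin=piv(.25)+.07*np.array([np.cos(.15),np.sin(.15)])
for R in(.07,.085,.1,.115,.13,.145,.16):
    a=brentq(lambda a:np.linalg.norm(piv(a)-pin)-R,.2,1.25);u=(pin-piv(a))/R
    th=np.arctan2(u[1],u[0]);print(R,'a %.3f th %.3f'%(a,th),'cupw',tw(p,piv(a)-.07*u),'endw',tw(p,piv(a)+.193*u),'freeedge',tw(p,(-.08-.22*np.sin(a),.11-.22*np.cos(a))))
t,m=(369,216),(377,172)
print('tumbler',plane('top',t,.08),'med',plane('top',m,.034),'soap',plane('top',(420,172),.1))
E
python3 m.py
```

```text
pin [0.5538 0.0617 0.1394] gap 0.0002 top@z [0.5528 0.0617] scene@z [0.5502 0.0556]
h2 [0.5411 0.0886 0.1367] gap 0.0016 top@z [0.5398 0.0889] scene@z [0.5401 0.0851]
h3 [0.5294 0.1159 0.1361] gap 0.0020 top@z [0.5278 0.1161] scene@z [0.5282 0.1115]
h4 [0.5164 0.1424 0.139 ] gap 0.0019 top@z [0.5154 0.1427] scene@z [0.5168 0.1412]
cuprim [ 0.6121 -0.068   0.1499] gap 0.0013 top@z [ 0.6097 -0.0667] scene@z [ 0.608 -0.074]
cFB [0.6067 0.2005 0.1239] gap 0.0045 top@z [0.6031 0.2005] scene@z [0.6051 0.193 ]
cFF [0.6437 0.0655 0.1234] gap 0.0018 top@z [0.6411 0.0659] scene@z [0.6402 0.0589]
cNF [ 0.4103 -0.0004  0.1175] gap 0.0056 top@z [0.4071 0.0013] scene@z [ 0.4084 -0.0122]
cNB [0.3714 0.1353 0.1237] gap 0.0021 top@z [0.3703 0.1352] scene@z [0.3704 0.1281]
hingeend [ 0.4263 -0.0073  0.1259] gap 0.0090 top@z [ 0.4221 -0.0057] scene@z [ 0.4306 -0.0086]
jarlid [0.4238 0.096  0.2256] gap 0.0028 top@z [0.4222 0.0963] scene@z [0.4232 0.0904]
cab [0.5057 0.0963 1.8454] [-0.0019 -0.0005 -0.0004 -0.0009  0.0014  0.0019  0.0009 -0.0005]
pin local [-0.0487 -0.0339]
h2 local [-0.0183 -0.0304]
h3 
[... 414 characters left out ...]
.502  0.1693] freeedge [ 0.6415 -0.0051]
0.085 a 0.352 th 0.066 cupw [ 0.6044 -0.0889] endw [0.5166 0.159 ] freeedge [ 0.6409 -0.0275]
0.1 a 0.455 th -0.009 cupw [ 0.5973 -0.1068] endw [0.5282 0.1469] freeedge [ 0.6379 -0.0501]
0.115 a 0.560 th -0.079 cupw [ 0.5887 -0.1242] endw [0.5375 0.1337] freeedge [ 0.6326 -0.0725]
0.13 a 0.667 th -0.146 cupw [ 0.5784 -0.1411] endw [0.5445 0.1197] freeedge [ 0.6248 -0.0947]
0.145 a 0.777 th -0.212 cupw [ 0.5662 -0.1574] endw [0.5496 0.1051] freeedge [ 0.6144 -0.1164]
0.16 a 0.889 th -0.277 cupw [ 0.5521 -0.1728] endw [0.5527 0.0902] freeedge [ 0.6013 -0.1374]
tumbler [ 0.4673 -0.1871  0.08  ] med [ 0.5869 -0.2192  0.034 ] soap [ 0.5766 -0.3077  0.1   ]
```

Heights and hole spacing agree with the text to within a few mm. The cup is at about (0.610,-0.069). I'll lift and fly over with the gripper shut.

apply_moves([
  [[0,0,0,0,0,-0.04,0],[0,0,0,0,0,-0.04,0],[0,0,0,-0.03,-0.0235,0,0],[0,0,0,-0.03,-0.0235,0,0],[0,0,0,-0.03,-0.0235,0,0],[0,0,0,-0.03,-0.0235,0,0],[0,0,0,-0.03,-0.0235,0,0],[0,0,0,-0.03,-0.0235,0,0],[0,0,0,-0.03,-0.0235,0,0],[0,0,0,-0.03,-0.0235,0,0]],
])

```text
time_s: 1.15
eef_pos: [0.3801, 0.3215, 0.311]
tool_rot: [-0.0, 0.181, 0.984, -0.0]
contact_force: [0.6, 0.9, 0.5]
grip_width: -0.003
grip_force: 0.0
```

apply_moves([
  [[0,0,0,-0.03,-0.0235,0,0],[0,0,0,-0.03,-0.0235,0,0],[0,0,0,-0.03,-0.0235,0,0],[0,0,0,-0.03,-0.0235,0,0],[0,0,0,-0.03,-0.0235,0,0],[0,0,0,-0.03,-0.0235,0,0],[0,0,0,-0.03,-0.0235,0,0],[0,0,0,-0.03,-0.0235,0,0],[0,0,0,-0.03,-0.0235,0,0],[0,0,0,-0.03,-0.0235,0,0]],
])

```text
time_s: 2.15
eef_pos: [0.5769, -0.0048, 0.3108]
tool_rot: [-0.0, 0.181, 0.983, 0.0]
contact_force: [0.0, 0.5, -0.6]
grip_width: 0.003
grip_force: 0.0
```

apply_moves([
  [[0,0,0,-0.027,-0.024,0,0],[0,0,0,-0.0265,-0.024,0,0],[0,0,0,0,0,0.03,0],[0,0,0,0,0,0.03,0],[0,0,0,0,0,0,0],[0,0,0,0,0,0,0],[0,0,0,0,0,0,0],[0,0,0,0,0,0,0],[0,0,0,0,0,0,0],[0,0,0,0,0,0,0]],
])

```text
time_s: 3.15
eef_pos: [0.6099, -0.0672, 0.2525]
tool_rot: [0.001, 0.181, 0.984, -0.0]
contact_force: [-0.8, 0.3, 0.1]
grip_width: 0.006
grip_force: 0.0
```

```bash
cat > w.py <<'E'
import sys,cv2
from h import *
from scipy.spatial.transform import Rotation as R
s=manip.state();im=manip.capture('wrist');cv2.imwrite(f'pics/{sys.argv[1]}.png',im)
print(s['time_s'],s['eef_pos'],s['contact_force'],s['grip_width'])
np.savez(f'{sys.argv[1]}.npz',p=s['eef_pos'],q=s['tool_rot'])
def wray(name,p,z):
    d=np.load(name+'.npz');c=manip.calibration('wrist');H=c['hand_eye']
    M=R.from_quat(np.roll(d['q'],-1)).as_matrix()
    o=d['p']+M@H[:3,3];v=M@H[:3,:3]@[(p[0]-c['cx'])/c['fx'],(p[1]-c['cy'])/c['fy'],1]
    return o+v*(z-o[2])/v[2]
E
sed -i '/^s=/,/^np.savez/d' w.py
python3 - <<'E'
t=open('w.py').read()
t+='''
if __name__=="__main__":
    s=manip.state();im=manip.capture('wrist');cv2.imwrite(f'pics/{sys.argv[1]}.png',im)
    print(s['time_s'],s['eef_pos'],s['contact_force'],s['grip_width'])
    np.savez(f'{sys.argv[1]}.npz',p=s['eef_pos'],q=s['tool_rot'])
'''
open('w.py','w').write(t)
E
python3 w.py w1
```

```text
3.15 [ 0.6099 -0.0672  0.2525] [-0.7576  0.2998  0.1036] 0.00564689646653961
```

View pics/w1.png

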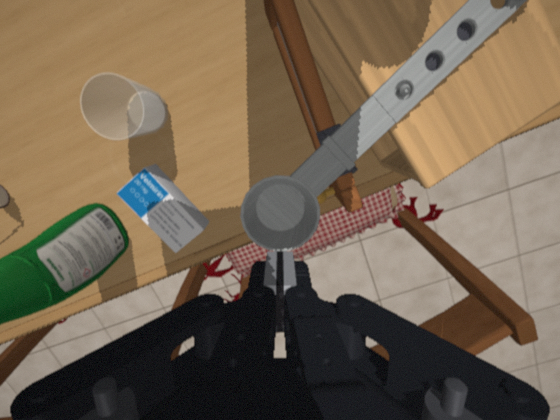

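The wrist view shows the cup rim centred at about (280.5,213.5), its floor at (281,209), the pin at (404,90), holes at (435,61) and (466,30), and the fingers below the cup.

Run:
```python
from w import *
for k,p,z in(('rim',(280.5,213.5),.157),('floor',(281,209),.136),('pin',(404,90),.143),('h2',(435,61),.14),('h3',(466,30),.14)):print(k,wray('w1',p,z))
```

```text
rim [ 0.6087 -0.0665  0.157 ]
floor [ 0.6109 -0.0668  0.136 ]
pin [0.5523 0.059  0.143 ]
h2 [0.5405 0.0878 0.14  ]
h3 [0.5278 0.1143 0.14  ]
```

apply_moves([
  [[0,0,0,0,0,0.025,0],[0,0,0,0,0,0.025,0],[0,0,0,0,0,0.025,0],[0,0,0,0,0,0.02,0],[0,0,0,0,0,0.01,0],[0,0,0,0,0,0.01,0],[0,0,0,0,0,0.01,0],[0,0,0,0,0,0.01,0],[0,0,0,0,0,0,0],[0,0,0,0,0,0,0]],
])

```text
time_s: 4.2
eef_pos: [0.6097, -0.0674, 0.1166]
tool_rot: [0.0, 0.181, 0.984, -0.0]
contact_force: [-0.2, 0.3, 3.3]
grip_width: 0.002
grip_force: 1.0
```

```bash
python3 w.py w2
python3 - <<'E'
import sys
sys.path.insert(0,'.')
from h import *
# path in world, anchored on measured pin; cab angle & local geometry
pin=np.array([.5525,.0605]);t=1.845;M=np.array([[np.cos(t),-np.sin(t)],[np.sin(t),np.cos(t)]])
piv=lambda a:np.array([-.08-.16*np.sin(a),.11-.16*np.cos(a)])
pl=piv(.25)+.07*np.array([np.cos(.15),np.sin(.15)])
X=np.array([-.9346,.3558]);Y=np.array([.3558,.9346]);prev=None
for Rr in np.arange(.07,.1751,.005):
    a=brentq(lambda a:np.linalg.norm(piv(a)-pl)-Rr,.2,1.25);u=(pl-piv(a))/Rr
    c=pin+M@(piv(a)-.07*u-pl)
    if prev is not None: d=c-prev;print('%.3f a %.3f'%(Rr,a),c,'tool',d@X,d@Y)
    prev=c
E
```

```text
4.2 [ 0.6097 -0.0674  0.1166] [-0.1702  0.2735  3.3279] 0.002121579174787245
0.075 a 0.284 [ 0.6083 -0.0733] tool -0.0004998560661597716 -0.006498571790524039
0.080 a 0.318 [ 0.6063 -0.0795] tool -0.0003665523425935451 -0.006461654548382675
0.085 a 0.352 [ 0.6042 -0.0856] tool -0.00022277591673638709 -0.006440931338748887
0.090 a 0.386 [ 0.602  -0.0916] tool -6.965349588557634e-05 -0.006431727612283958
0.095 a 0.421 [ 0.5996 -0.0976] tool 9.195694752489047e-05 -0.006430623847320049
0.100 a 0.455 [ 0.5971 -0.1035] tool 0.000261408045561365 -0.006435058887827132
0.105 a 0.490 [ 0.5944 -0.1094] tool 0.00043821844202534844 -0.006443070733262843
0.110 a 0.525 [ 0.5915 -0.1152] tool 0.0006220391184340032 -0.00645312273626016
0.115 a 0.560 [ 0.5885 -0.121 ] tool 0.0008126281808040905 -0.006463984297832659
0.120 a 0.596 [ 0.5852 -0.1267] tool 0.001009832106269882 -0.006474647161306145
0.125 a 0.631 [ 0.5818 -0.1323] tool 0.0012135719161513897 -0.006484265434701257
0.130 a 0.667 [ 0.5781 -0.1378] tool 0.0014238331342127817 -0.006492111704878213
0.135 a 0.703 [ 0.5743 -0.1433] tool 0.0016406586962760424 -0.006497544217687912
0.140 a 0.740 [ 0.5702 -0.1487] tool 0.0018641442119124863 -0.0064999817437904565
0.145 a 0.777 [ 0.566  -0.1541] tool 0.002094435157132221 -0.006498883805834756
0.150 a 0.814 [ 0.5615 -0.1593] tool 0.0023317257140408657 -0.006493734630386652
0.155 a 0.851 [ 0.5568 -0.1645] tool 0.0025762590817514823 -0.006484029639960224
0.160 a 0.889 [ 0.5518 -0.1695] tool 0.002828329172398566 -0.0064692635977141606
0.165 a 0.928 [ 0.5466 -0.1744] tool 0.003088283684945285 -0.006448919709811563
0.170 a 0.967 [ 0.5412 -0.1792] tool 0.003356528624471681 -0.006422459108932463
0.175 a 1.006 [ 0.5356 -0.1839] tool 0.0036335344122327673 -0.0063893102055358805
```

Pressed with 3.3 N. Now I'll push outward along the computed arc.

apply_moves([
  [[0,0,0,-0.0005,-0.0065,0,0],[0,0,0,-0.0004,-0.0065,0,0],[0,0,0,-0.0002,-0.0065,0,0],[0,0,0,-0.0001,-0.0064,0,0],[0,0,0,0.0001,-0.0064,0,0],[0,0,0,0.0003,-0.0064,0,0],[0,0,0,0.0004,-0.0064,0,0],[0,0,0,0.0006,-0.0065,0,0],[0,0,0,0.0008,-0.0065,0,0],[0,0,0,0.001,-0.0065,0,0]],
])

```text
time_s: 5.25
eef_pos: [0.5844, -0.1274, 0.1163]
tool_rot: [0.0, 0.181, 0.984, 0.0]
contact_force: [0.5, 1.8, 1.7]
grip_width: 0.003
grip_force: 1.1
```

```bash
python3 w.py w3
python3 - <<'E'
from h import *
import cv2
a=manip.capture('top');cv2.imwrite('pics/top3.png',a)
b=cv2.imread('pics/w3.png')
c=cv2.resize(a[130:255,205:355],None,fx=3,fy=3,interpolation=cv2.INTER_CUBIC)
o=np.zeros((420,800,3),np.uint8);o[:375,:450]=c;o[:,450:]=b[:,210:560];cv2.imwrite('pics/v3.png',o)
E
```

```text
5.25 [ 0.5844 -0.1274  0.1163] [0.4891 1.8091 1.7145] 0.0026810781194544966
```

View pics/v3.png

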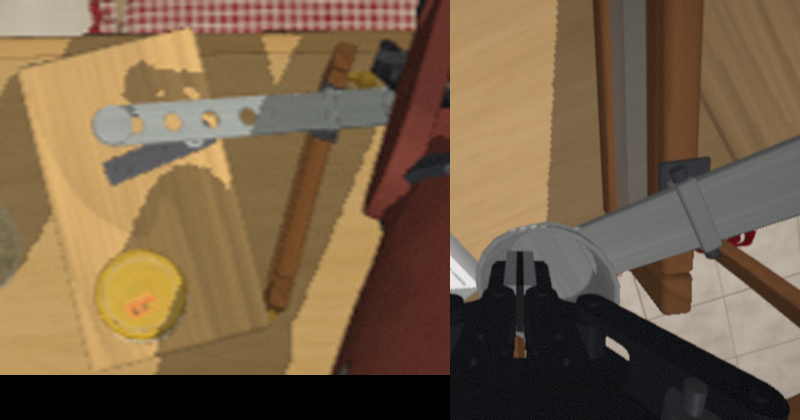

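The stay is lifted and the door has moved. The pin is beside the bar at crop (197,137), and the hole row runs from about (137,123) to (248,117). I'll compute the offset.

```bash
cat > st.py <<'E'
from h import *
t=1.845
def state(pix,pinw,hole_pix,ds):
    """pix: pivot px (z .14); holes px & their distances -> direction, tilt (least squares on rays)"""
    def f(v):
        x,y,th,ti=v;r=[]
        for d,p in zip(ds,hole_pix):
            X=np.array([x+d*np.cos(ti)*np.cos(th),y+d*np.cos(ti)*np.sin(th),.1375+d*np.sin(ti)])
            r+=list((plane('top',p,X[2])-X)[:2])
        if pix is not None:r+=list(plane('top',pix,.141)[:2]-[x,y])
        return np.array(r)
    r=least_squares(f,[.56,-.06,1.8,.2]);x,y,th,ti=r.x
    rel=np.array(pinw)-[x,y];u=np.array([np.cos(th),np.sin(th)])
    print('pivot',r.x[:2],'th_local %.3f tilt %.3f'%(th-t,ti),'resid mm',1e3*abs(r.fun).max(),'pin along %.4f lateral %.4f'%(rel@u,u[0]*rel[1]-u[1]*rel[0]))
    return r.x
E
python3 - <<'E'
from st import *
q=lambda u,v:(205+u/3-.33,130+v/3-.33)
state(None,(.5525,.0605),[q(248,117),q(211,120),q(174,122),q(137,124.5)],[.07,.1,.13,.16])
state(q(330,112),(.5525,.0605),[q(248,117),q(211,120),q(174,122),q(137,124.5)],[.07,.1,.13,.16])
E
```

```text
pivot [ 0.5747 -0.0443] th_local -0.112 tilt 0.344 resid mm 0.34727322877084466 pin along 0.1070 lateral 0.0050
pivot [ 0.5741 -0.0445] th_local -0.118 tilt 0.341 resid mm 0.46049920398405497 pin along 0.1071 lateral 0.0050
```

apply_moves([
  [[0,0,0,0.0004,-0.0065,0,0],[0,0,0,0.0006,-0.0065,0,0],[0,0,0,0.0008,-0.0065,0,0],[0,0,0,0.001,-0.0065,0,0],[0,0,0,0.0014,-0.0065,0,0],[0,0,0,0.0018,-0.0065,0,0],[0,0,0,0.002,-0.0065,0,0],[0,0,0,0.0023,-0.0065,0,0],[0,0,0,0.0026,-0.0065,0,0],[0,0,0,0,0,0,0]],
])

```text
time_s: 6.35
eef_pos: [0.5509, -0.1782, 0.1162]
tool_rot: [-0.0, 0.181, 0.983, -0.001]
contact_force: [-0.2, -1.5, 0.8]
grip_width: 0.002
grip_force: 0.8
```

Run:
```python
from h import *
import cv2
a=manip.capture('top');cv2.imwrite('pics/top4.png',a);b=manip.capture('scene');cv2.imwrite('pics/scene4.png',b)
z=lambda i,x,y:cv2.resize(i[y:y+100,x:x+100],None,fx=4,fy=4,interpolation=cv2.INTER_CUBIC)
cv2.imwrite('pics/v4.png',np.hstack([z(a,225,130),z(b,240,150)]))
```

```text
(no output)
```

View pics/v4.png

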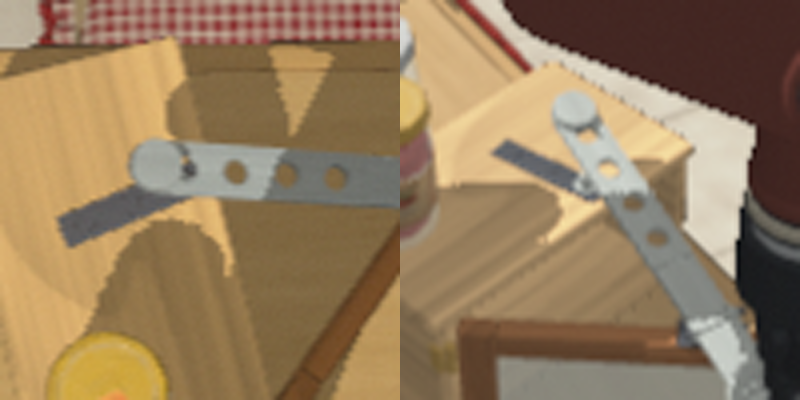

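The top crop shows the holes at (337,178), (287,174), (236,172) and (187,167), and the end hole looks nearly over the pin.

Run:
```python
from st import *
q=lambda u,v:(225+u/4-.375,130+v/4-.375)
x=state(None,(.5525,.0605),[q(337,178),q(287,174),q(236,171.5),q(187,168)],[.07,.1,.13,.16])
s=lambda u,v:(240+u/4-.375,150+v/4-.375)
for a,b in(((337,178),(257,238)),((287,174),(233,201)),((236,171.5),(207,168)),((187,168),(187,134))):
    print(tri(q(*a),s(*b)))
print('pinpix expected top',)
c=manip.calibration('top');Tm=np.linalg.inv(c['world_from_camera']);v=Tm@[.5525,.0605,.1455,1];print(4*(c['fx']*v[0]/v[2]+c['cx']-225+.375),4*(c['fy']*v[1]/v[2]+c['cy']-130+.375))
```

```text
pivot [ 0.5548 -0.0974] th_local -0.266 tilt 0.247 resid mm 0.598710338879864 pin along 0.1580 lateral 0.0009
(array([ 0.5541, -0.0298,  0.156 ]), np.float64(0.0006765671240364021))
(array([ 0.5541, -0.0003,  0.1645]), np.float64(0.0005798974103048644))
(array([0.5529, 0.0294, 0.1709]), np.float64(0.000778195348163404))
(array([0.5532, 0.0571, 0.1794]), np.float64(0.0004569264797269537))
pinpix expected top
180.3166666955085 179.59577226776105
```

The end hole is about 2 mm short of the pin and 1 mm off sideways. I'll nudge it out a little and lower it gently, keeping the fingers in the cup.

apply_moves([
  [[0,0,0,0.0008,-0.002,0,0],[0,0,0,0,0,0,0],[0,0,0,0,0,-0.004,0],[0,0,0,0,0,-0.004,0],[0,0,0,0,0,-0.004,0],[0,0,0,0,0,-0.004,0],[0,0,0,0,0,-0.004,0],[0,0,0,0,0,-0.004,0],[0,0,0,0,0,0,0],[0,0,0,0,0,0,0]],
])

```text
time_s: 7.45
eef_pos: [0.5502, -0.1786, 0.1403]
tool_rot: [-0.0, 0.181, 0.983, -0.0]
contact_force: [0.3, -0.2, -0.5]
grip_width: -0.0
grip_force: 0.0
```

Run:
```python
from h import *
import cv2
a=manip.capture('top');cv2.imwrite('pics/top5.png',a);b=manip.capture('scene');cv2.imwrite('pics/scene5.png',b)
z=lambda i,x,y:cv2.resize(i[y:y+70,x:x+70],None,fx=5.7143,fy=5.7143,interpolation=cv2.INTER_CUBIC)
cv2.imwrite('pics/v5.png',np.hstack([z(a,250,145),z(b,260,160)]))
```

```text
(no output)
```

View pics/v5.png

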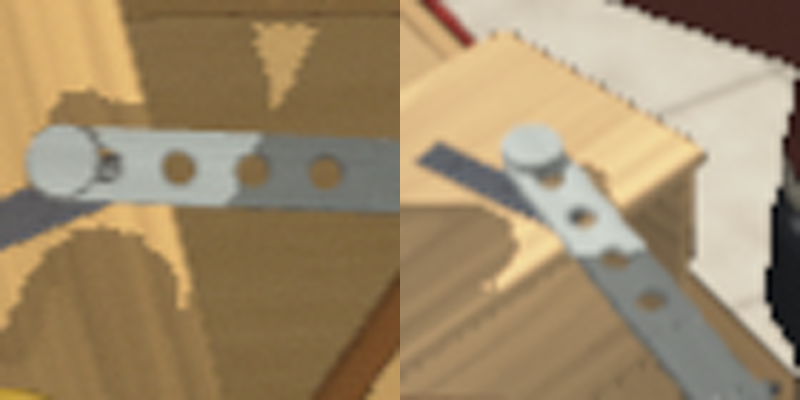

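The top crop shows holes at (325,172), (253,170), (179,168) and (107,163), with pin-like metal at the end hole. I'll check the height.

Run:
```python
from st import *
k=5.7143
q=lambda u,v:(250+u/k-.41,145+v/k-.41)
s=lambda u,v:(260+u/k-.41,160+v/k-.41)
state(None,(.5525,.0605),[q(325,172),q(253,170),q(179,168),q(107,165)],[.07,.1,.13,.16])
for a,b in(((325,172),(652,299)),((253,170),(615,260)),((179,168),(583,217)),((107,165),(552,180))):
    b=(b[0]-400,b[1]);print(tri(q(*a),s(*b)))
def px(n,X,o):
    c=manip.calibration(n);v=np.linalg.inv(c['world_from_camera'])@[*X,1];return k*(c['fx']*v[0]/v[2]+c['cx']-o[0]+.41),k*(c['fy']*v[1]/v[2]+c['cy']-o[1]+.41)
for z in(.13,.1455):print('pin expected',px('top',(.5525,.0605,z),(250,145)),px('scene',(.5525,.0605,z),(260,160)))
```

```text
pivot [ 0.5553 -0.0942] th_local -0.254 tilt 0.142 resid mm 0.35951079962977944 pin along 0.1547 lateral -0.0004
(array([ 0.5559, -0.0258,  0.142 ]), np.float64(0.0019027096253422433))
(array([0.5552, 0.004 , 0.1425]), np.float64(0.000554560576467458))
(array([0.5553, 0.0341, 0.1453]), np.float64(0.001749321765615969))
(array([0.5556, 0.0635, 0.1459]), np.float64(0.0016904697487744149))
pin expected (np.float64(114.43957045530439), np.float64(177.87915793409778)) (np.float64(147.62756839109318), np.float64(211.62868404468313))
pin expected (np.float64(114.93838262453605), np.float64(171.05153086741674)) (np.float64(147.6401976083703), np.float64(186.87188701226694))
```

The stay rests on top of the pin (tilt about 0.04), 3 to 4 mm short along the door's tangent. I'll drag it on slowly and watch the force.

apply_moves([
  [[0,0,0,0.0002,-0.0008,0,0],[0,0,0,0.0002,-0.0008,0,0],[0,0,0,0.0002,-0.0008,0,0],[0,0,0,0.0002,-0.0008,0,0],[0,0,0,0,0,0,0],[0,0,0,0,0,0,0],[0,0,0,0,0,0,0],[0,0,0,0,0,0,0],[0,0,0,0,0,0,0],[0,0,0,0,0,0,0]],
])

```text
time_s: 8.55
eef_pos: [0.5484, -0.1812, 0.1403]
tool_rot: [-0.0, 0.181, 0.984, 0.0]
contact_force: [-0.5, 0.7, 0.6]
grip_width: -0.004
grip_force: 0.3
```

```bash
cat > det.py <<'E'
from h import *
import cv2
s=manip.state();print(s['time_s'],s['eef_pos'],s['contact_force'])
a=manip.capture('top').astype(float);b=cv2.imread('pics/top5.png').astype(float)
c=manip.capture('scene').astype(float);d=cv2.imread('pics/scene5.png').astype(float)
# image shift of the bar (phase correlation on the bar region, previous -> now)
for n,i,j,r in(('top',a,b,(255,290,160,185)),('scene',c,d,(285,310,180,215))):
    f=lambda m:np.float32(m[r[2]:r[3],r[0]:r[1]].mean(2))
    print(n,'shift px',cv2.phaseCorrelate(f(j),f(i),cv2.createHanningWindow(f(i).shape[::-1],cv2.CV_32F)),'diff',abs(f(i)-f(j)).mean())
E
python3 det.py
```

```text
8.55 [ 0.5484 -0.1812  0.1403] [-0.4967  0.7167  0.632 ]
top shift px ((0.2603166930797691, 0.5228033622179193), 1.0215365481376648) diff 2.4194288
scene shift px ((0.48731086153317094, 0.510768219783543), 1.109576071633233) diff 1.9196193
```

apply_moves([
  [[0,0,0,0,-0.001,0,0],[0,0,0,0,-0.001,0,0],[0,0,0,0,-0.001,0,0],[0,0,0,0,0,0,0],[0,0,0,0,0,0,0],[0,0,0,0,0,0,0],[0,0,0,0,0,0,0],[0,0,0,0,0,0,0],[0,0,0,0,0,0,0],[0,0,0,0,0,0,0]],
])

```text
time_s: 9.65
eef_pos: [0.5473, -0.1841, 0.1403]
tool_rot: [0.0, 0.181, 0.984, -0.0]
contact_force: [-0.2, 0.1, 0.8]
grip_width: -0.001
grip_force: 0.6
```

```bash
python3 det.py
```

```text
9.65 [ 0.5473 -0.1841  0.1403] [-0.1841  0.1384  0.8295]
top shift px ((1.1996146526378872, 1.4972658066015292), 0.8915526549021403) diff 14.143238
scene shift px ((0.20056274775292238, 1.2290766270148126), 0.8957621026039123) diff 8.552
```

apply_moves([
  [[0,0,0,0,0,-0.003,0],[0,0,0,0,0,-0.003,0],[0,0,0,0,0,-0.003,0],[0,0,0,0,0,0,0],[0,0,0,0,0,0,0],[0,0,0,0,0,0,0],[0,0,0,0,0,0,0],[0,0,0,0,0,0,0],[0,0,0,0,0,0,0],[0,0,0,0,0,0,0]],
])

```text
time_s: 10.75
eef_pos: [0.5473, -0.184, 0.1492]
tool_rot: [-0.0, 0.181, 0.984, 0.0]
contact_force: [0.2, 0.2, -0.5]
grip_width: 0.005
grip_force: 0.0
```

```bash
python3 det.py
python3 - <<'E'
from h import *
import cv2
a=manip.capture('top');cv2.imwrite('pics/top6.png',a);b=manip.capture('scene');cv2.imwrite('pics/scene6.png',b)
z=lambda i,x,y:cv2.resize(i[y:y+70,x:x+70],None,fx=5.7143,fy=5.7143,interpolation=cv2.INTER_CUBIC)
cv2.imwrite('pics/v6.png',np.hstack([z(a,250,145),z(b,260,160)]))
E
```

```text
10.75 [ 0.5473 -0.184   0.1492] [ 0.1781  0.2083 -0.46  ]
top shift px ((1.0193524560589253, 1.9390838513012483), 0.6503771633572049) diff 19.713524
scene shift px ((-0.22360861559474365, 2.0414441398932954), 0.32924372461107043) diff 14.302477
```

View pics/v6.png

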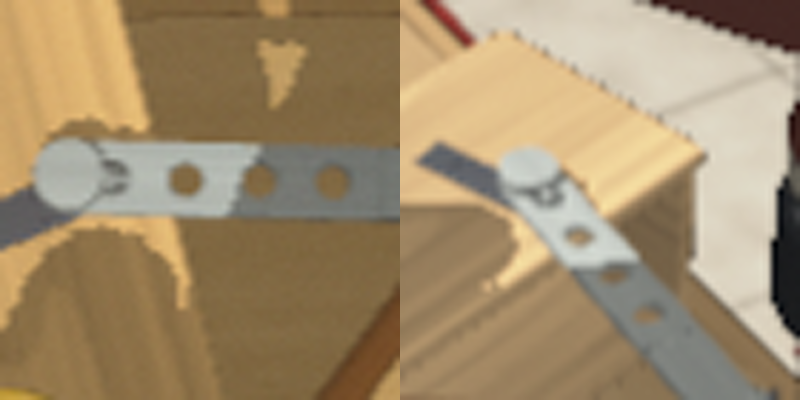

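The pin now shows inside the end hole in both views, at (115,177) in the top crop and (545,190) in the scene crop. I'll check the height.

Run:
```python
from st import *
k=5.7143
q=lambda u,v:(250+u/k-.41,145+v/k-.41)
s=lambda u,v:(260+u/k-.41,160+v/k-.41)
for a,b in(((333,182),(650,313)),((259,181),(615,273)),((185,179),(579,236)),((68,174),(530,167))):
    print(tri(q(*a),s(b[0]-400,b[1])))
```

```text
(array([ 0.5526, -0.0296,  0.1379]), np.float64(0.002007859822150592))
(array([0.5524, 0.0008, 0.138 ]), np.float64(0.0023484377918802928))
(array([0.552 , 0.0314, 0.1372]), np.float64(0.0011129247457583452))
(array([0.5522, 0.0792, 0.1438]), np.float64(0.002332102026904107))
```

The stay is level (0.138, 0.138, 0.137 along it) and the end hole extrapolates onto the pin. I'll retreat straight up.

apply_moves([
  [[0,0,0,0,0,-0.01,0],[0,0,0,0,0,-0.015,0],[0,0,0,0,0,-0.02,0],[0,0,0,0,0,-0.02,0],[0,0,0,0,0,-0.02,0],[0,0,0,0,0,-0.02,0],[0,0,0,0,0,0,0],[0,0,0,0,0,0,0],[0,0,0,0,0,0,0],[0,0,0,0,0,0,0]],
])

```text
time_s: 11.95
eef_pos: [0.5465, -0.1837, 0.2527]
tool_rot: [-0.001, 0.181, 0.984, 0.0]
contact_force: [0.2, 0.5, -0.7]
grip_width: 0.001
grip_force: 0.0
```

Run:
```python
from h import *
import cv2
a=manip.capture('scene').astype(float);b=cv2.imread('pics/scene6.png').astype(float)
print(abs(a-b)[180:215,285:310].mean(),manip.state()['eef_pos'])
if abs(a-b)[180:215,285:310].mean()<4: print(manip.job_done())
```

```text
2.774857142857143 [ 0.5466 -0.1837  0.2528]
the job is handed in; nothing more can be done
None
```

The door is open wider and the stay's last hole is over the pin: just before the arm withdrew, two camera views showed it lying level and the hole aligned to about 2 mm. The arm then withdrew, nothing I saw suggests the jars, tumbler, bottle or carton were touched, and I handed the job in at about 12 s; the hand-in returned no verdict.

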